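# Lock a wax block in the cam-lever clamp

### The job

Set the wax block with the green cassette down into the empty pocket of the block clamp, wax upward, and let go of it. Then, with shut fingers, gently push the red-knobbed lever round (do not grip it) until it is firmly home against its end stop, so that the jaw is fully closed, and let go; never lean hard on the lever. Leave the other blocks, the bottle and the scraper where they are.

Things in the scene. Friction and masses are not known exactly. Their poses are not given: they have to be found in the camera images.
- block_center (a point): The block to clamp: green plastic cassette 28 x 40 x 7 mm (local x by y by z) carrying a pale wax block 24 x 32 x 15 mm on top of it (22 mm tall in all, 30 g). This point: its centre, 11 mm above its underside; y along its long side, z up. Grip the wax across its 24 mm side, fingertips 8 to 9 mm above the underside, to clear cassette and guides. A half turn about z makes no difference.
- clamp: The block clamp, fixed to the bench: cream base 100 x 160 mm (x by y), steel pocket floor 30 mm above the bench, all but the lever under 50 mm high. Origin on the bench under it; z up; y runs from lever to pocket. Lever pivot at x 0, y -35 mm; the pocket's stop wall (10 mm high) has its face at y 63 mm. With the lever open the pocket between jaw and stop wall is 49 to 52 mm long.
- seat (a point): Point on the pocket floor, 30 mm above the bench, under the centre of a clamped block; axes as the clamp's. The block lies with its long side along y, its end against the stop wall 20 mm to +y of here. Guides 6 mm high stand on both sides in x, 33 mm apart. Set the block down 1 to 7 mm short of here in y (4 is best); the jaw then slides it home.
- jaw: Brass jaw 26 mm wide, 8 mm high. Origin on the pocket floor at its front face. The lever drives it along the clamp's +y from y 11 mm (open) to y 23 mm in the clamp's frame with the lever at its end stop. The last part of the turn moves it too little to tell by measuring.
- pivot (a point): Point on the lever's vertical pivot axis, 68 mm above the bench; axes as the clamp's. The open lever points roughly along the clamp's -y and shuts clockwise (seen from above) by about a quarter turn, to roughly -x. The end stop's setting differs by up to 0.22 rad (16 mm at the knob) either way from -x and can only be felt; the knob must end within 2 mm of it.
- knob (a point): Centre of the red upright knob on the lever's free end: a post 16 mm in diameter, standing clear from 50 to 84 mm above the bench, centre 68 mm above the bench and 75 mm from the pivot axis. Stiff: a push of about 6 N (4 to 8 N) at the knob moves it, all the way alike; it stays where it is left. The end stop is hard: there the force climbs, by 2 N per mm or more. Over 20 N on the lever damages it.
- block_blue_center (a point): Bystander: blue plastic cassette 28 x 40 x 7 mm (local x by y by z) carrying a pale wax block 24 x 32 x 15 mm on top of it (22 mm tall in all, 30 g). This point: its centre, 11 mm above its underside; y along its long side, z up. Not to be moved.
- block_orange_center (a point): Bystander: orange plastic cassette 28 x 40 x 7 mm (local x by y by z) carrying a pale wax block 24 x 32 x 15 mm on top of it (22 mm tall in all, 30 g). This point: its centre, 11 mm above its underside; y along its long side, z up. Not to be moved.
- coldplate: Fixed white cold plate 170 x 220 mm (x by y), top 20 mm above the bench, black lip on its -x side. The three blocks stand on it about 68 mm apart along its y, their long sides roughly along y. Origin on the bench under its centre.
- bottle_center (a point): Bystander: clear reagent bottle with orange cap, 56 mm in diameter, 120 mm tall; its centre. Not to be moved.
- scraper_center (a point): Bystander: flat cream plastic scraper 50 x 140 x 5 mm lying on the bench; its centre. Not to be moved.
Not all that is in view belongs to the job. Leave any black look-alike of the part that bears block_center alone. Of the things that look like the clamp, the smaller one is meant.

How it is judged:
On the way, in this order (a step that is already met when the one before it is completed fails the run):
1. the green-cassette block stands flat in the pocket, let go, with the lever still open (z of block_center in the frame of seat between 0.0085 and 0.0135 m and x of block_center in the frame of seat between -0.0035 and 0.0035 m and angle between block_center's own z axis and vertical below 0.07 rad and contact force between the fingers and block below 0.1 N and y of block_center in the frame of seat between -0.01 and 0.002 m and y of jaw in the frame of clamp below 0.0165 m), for 0.2 s.
2. the lever is home at its end stop and the block is clamped against the stop wall (z of block_center in the frame of seat between 0.0085 and 0.0135 m and x of block_center in the frame of seat between -0.0035 and 0.0035 m and angle between block_center's own z axis and vertical below 0.07 rad and y of block_center in the frame of seat between -0.0018 and 0.0018 m and y of jaw in the frame of clamp above 0.0228 m), for 0.2 s.
At the end, for the whole second after the job is handed in: Green-cassette block flat in the pocket (within 3.5 mm across, 2.5 mm in height, 0.07 rad of upright), its end within 1.8 mm of the stop wall; jaw closed to 0.2 mm, that is, lever within 0.025 rad (2 mm at the knob) of its end stop; block and lever at rest and untouched (all of step 2 and contact force between the fingers and block below 0.1 N and contact force between the fingers and lever below 0.1 N and angular speed of lever below 0.05 rad/s and linear speed of block below 0.01 m/s).
It fails at once if the lever is pushed with more than 20 N (contact force between lever and anything else above 20 N).
It fails at once if the blue or the orange block is moved by more than 15 mm (distance of any of block_blue_center, block_orange_center from where it was at the start of the episode above 0.015 m).
It fails at once if the bottle or the scraper is moved by more than 15 mm (distance of any of bottle_center, scraper_center from where it was at the start of the episode above 0.015 m).
It also fails if it takes over 72 s, if anything falls off the work surface, if the arm or the gripper's body presses on something with over 40 N, if the wrist force passes 120 N, or if a joint passes its speed limit or range.

### The arm

A 7-joint arm with a two-finger parallel gripper is mounted at the origin on the work surface. World frame = base frame: x ahead of the robot, y to its left, z up, the work surface at z = 0. Lengths are in m, angles in rad, forces in N, time in s.
With the tool pointing down it reaches from about 0.4 to 0.9 m from the base axis. Payload 5.5 kg.
Tool frame: the origin (TCP) lies at the very end of the fingers, on their centre line; the grasp point (between the pads) lies 19 mm behind it; z points along the fingers, y is the direction in which the jaws open and shut (so a half turn about z gives the same grasp; the last joint's range is limited). The gripper opens to 85 mm and grips with 20 to 120 N. Pads are 22 mm wide; open, the fingers measure 114 mm over their backs; the gripper's body (76 mm by 85 mm) begins 54 mm behind the grasp point. The pads swing forward as they close: fully open they stand 13 mm farther back than shut.
Start: joints at [-0.859, 0.501, -0.427, 1.55, 0.221, 1.138, -0.21], TCP at [0.282, 0.586, 0.231] pointing down, gripper open.
Joint ranges: [-2.88, 2.88], [-0.31, 2.03], [-1.54, 1.56], [0.2, 2.42], [-1.41, 4.55], [0.19, 2.02], [-2.57, 2.57]. Speed limits (rad/s): [2.57, 2.57, 3.14, 3.14, 3.14, 3.14, 3.14].

### API

Orientations are given as a rotation vector (axis times angle).
In Python, from cell import ctrl gives the robot as it stands. The module is installed in compiled form; this text tells all that it offers.
- The arm moves only by the shell command python3 -m creep 'ROWS'. ROWS is text: rows parted by semicolons, each of 7 numbers parted by spaces: the gripper's target within -1 to 1 (shut at 1, half-way at 0, fully open at -1), then the shift along the tool's x, y, z in units of 25 mm (1.0 is 25 mm), then the turn, a rotation vector about the tool's x, y, z in units of 10 degrees (1.0 is 10 degrees). A call has 1 to 20 rows; each row shifts and turns the pose as measured when the row begins, along the tool's axes as they then stand; what a row does not reach is not made up. A row lasts 1/8 s, in which the tool goes at most 62.5 mm and 10.7 degrees, less where a joint would pass 70% of its speed; a pose out of reach is approached as far as the arm can. A call is refused whole if a number of a shift passes 1 or a number of a turn 1, either way. A call with a gripper value outside its range is refused whole. The fingers move at their own pace and stop on an object; the grip force is fixed at half the most. Time passes only in rows, so rows that do not move let the fingers close. It gives the time, the measured TCP pose, the force and the opening at its end, in the units of the state.
- ctrl.read_state(): the state, without advancing time (a new reading comes with each control period).
- ctrl.get_image(name): name is "scene" or "top" or "wrist"; returns the picture (480x640x3 uint8, red, green, blue); there is no depth.
- ctrl.get_calibration(name): a dict with "fx", "fy", "cx", "cy" (pixels), "view" (4x4, takes a point from world to camera coordinates). Camera axes: x right, y down, z forward; pixel columns grow to the right and rows downward; lengths in m; the calibration is good to about 2 mm. A picture is of the moment at which its call begins: read the wrist's pose just before it. get_calibration takes no time and is no camera call; for the wrist camera it gives the pose at the moment of the call.
- ctrl.finish_job(): hands the job in, once; it reports no verdict.
The state is a dict: "clock": time; "joints": joint angles; "joint_vel": joint speeds; "tau": joint torques, N m; "tcp_pos": TCP position; "eef_rot": TCP orientation; "wrist_force": force on the tool from outside, world axes, zero at the start; "wrist_torque": the same for the moment, N m; "gripper_width": finger opening in m.
Only numpy, scipy, OpenCV 4.12 (cv2) and the standard library are available. Lean on these libraries where they do the work, as an engineer would, in place of code of your own. Each camera call takes 0.05 s, during which the arm holds its last target. There are 200 camera calls.

## Working session

There is one attempt and no reset: what is moved stays moved. The work goes in short steps, Python scripts to look and compute and a shell command to move; the robot and the scene stay as the last step left them, time stands still between calls to the robot, and variables do not carry over. Pictures are saved under pics/ and viewed, about 8 in all and at most 12, crops included, and the job is handed in when it is done.

```bash
mkdir -p pics
python3 - <<'E'
from cell import ctrl
import cv2, numpy as np
s=ctrl.read_state(); print({k:np.round(v,3) for k,v in s.items()})
for n in("top","scene"):
    im=ctrl.get_image(n); cv2.imwrite(f"pics/{n}0.png",im[...,::-1]); c=ctrl.get_calibration(n); print(n,{k:np.round(v,4).tolist() for k,v in c.items()})
E
```

```text
{'clock': np.float64(0.0), 'joints': array([-0.859,  0.502, -0.427,  1.551,  0.221,  1.138, -0.21 ]), 'joint_vel': array([ 0.   ,  0.001,  0.001,  0.   , -0.002,  0.001, -0.   ]), 'tau': array([-0.0000e+00, -5.6951e+01, -5.8160e+00, -2.8093e+01,  1.1000e-02,
        1.2000e-02, -0.0000e+00]), 'tcp_pos': array([0.282, 0.585, 0.23 ]), 'eef_rot': array([-6.990e-01, -3.062e+00,  3.000e-03]), 'wrist_force': array([ 0.274, -0.119,  0.395]), 'wrist_torque': array([ 0.014,  0.05 , -0.004]), 'gripper_width': np.float64(0.086)}
top {'fx': 480.135, 'fy': 480.135, 'cx': 316.5551, 'cy': 244.7235, 'view': [[0.0192, -0.9998, 0.0065, -0.0325], [-0.9964, -0.0196, -0.0826, 0.5606], [0.0827, -0.0049, -0.9966, 1.0535], [0.0, 0.0, 0.0, 1.0]]}
scene {'fx': 539.3251, 'fy': 539.3251, 'cx': 323.7978, 'cy': 229.7768, 'view': [[0.7516, 0.6592, -0.0224, -0.3803], [0.4, -0.4825, -0.7792, -0.1738], [-0.5245, 0.5767, -0.6264, 1.369], [0.0, 0.0, 0.0, 1.0]]}
```

View pics/top0.png

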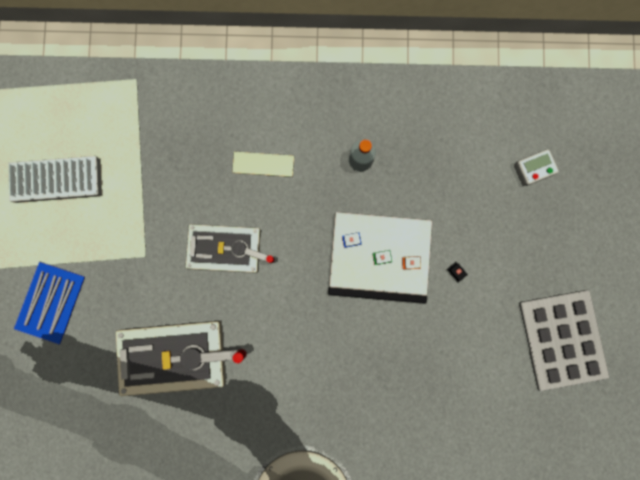

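View pics/scene0.png

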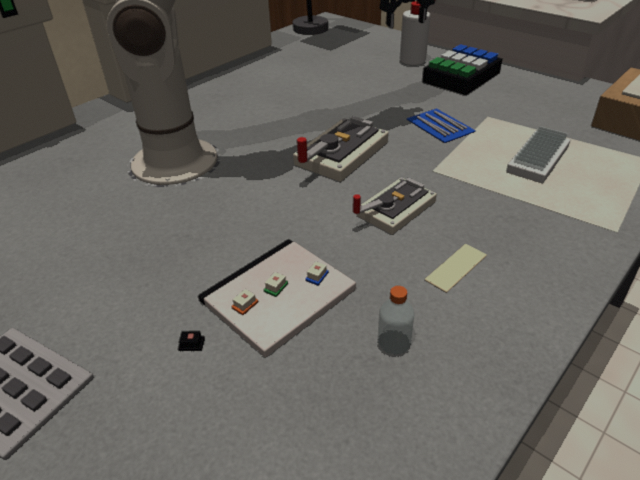

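The top view shows the green block at about (382,257) on the cold plate, between blue (351,240) and orange (411,263). The small clamp is at (223,248), with its pocket to the left (+y) and its knob at (270,258). The large look-alike clamp is at (170,357). The scene view agrees with this.

```bash
cat > h.py <<'E'
from cell import ctrl
import cv2, numpy as np
from scipy.spatial.transform import Rotation as R
def ray(c,uv,z):
    V=np.array(c["view"]);Rm,t=V[:3,:3],V[:3,3];o=-Rm.T@t
    d=Rm.T@np.array([(uv[0]-c["cx"])/c["fx"],(uv[1]-c["cy"])/c["fy"],1]);return o+d*(z-o[2])/d[2]
def proj(c,p):
    V=np.array(c["view"]);q=V[:3,:3]@np.array(p)+V[:3,3];return np.array([c["fx"]*q[0]/q[2]+c["cx"],c["fy"]*q[1]/q[2]+c["cy"]])
def hsv(im): return cv2.cvtColor(im,cv2.COLOR_RGB2HSV)
def comps(m,amin=10):
    n,l,st,ce=cv2.connectedComponentsWithStats(m.astype(np.uint8))
    return [(st[i],ce[i],l==i) for i in range(1,n) if st[i,4]>=amin]
def toolmove(p):  # units of 25 mm, tool axes
    s=ctrl.read_state();Rm=R.from_rotvec(s["eef_rot"]).as_matrix();return Rm.T@(np.array(p)-s["tcp_pos"])/0.025
E
python3 - <<'E'
from h import *
im=cv2.imread("pics/top0.png")[...,::-1].copy();c=ctrl.get_calibration("top");H=hsv(im)
h,s,v=H[...,0].astype(int),H[...,1],H[...,2]
for name,m,z in(("green",(h>45)&(h<85)&(s>90),.024),("red",((h<6)|(h>174))&(s>150),.084),("blue",(h>100)&(h<130)&(s>90),.024)):
    for st,ce,_ in comps(m,6):print(name,st,ce.round(1),ray(c,ce,z).round(3))
roi=np.zeros(h.shape,bool);roi[215:285,175:268]=1
m=roi&(v>170)&(s<80)
for st,ce,l in comps(m,100):
    r=cv2.minAreaRect(np.argwhere(l)[:,::-1].astype(np.float32));print("base",st,r)
    b=cv2.boxPoints(r);print([ray(c,p,.03).round(3) for p in b])
print(R.from_rotvec(ctrl.read_state()["eef_rot"]).as_matrix().round(2))
cw=ctrl.get_calibration("wrist");s=ctrl.read_state();V=np.array(cw["view"]);print("cam",(-V[:3,:3].T@V[:3,3]).round(3),V[:3,:3].round(2).tolist(),cw["fx"])
cv2.imwrite("pics/crop.png",cv2.resize(im[205:305,175:435],None,fx=3,fy=3,interpolation=cv2.INTER_CUBIC)[...,::-1])
E
```

```text
green [547 168   6   5  22] [549.5 170.3] [ 0.742 -0.549  0.024]
green [373 254   3  10  14] [374.2 258.1] [ 0.534 -0.151  0.024]
red [533 174   5   5  18] [534.9 175.9] [ 0.714 -0.487  0.084]
red [267 256   7   7  41] [269.9 259. ] [0.524 0.077 0.084]
red [233 350  13  13 119] [238.8 356. ] [0.321 0.135 0.084]
blue [343 236   3  11  14] [343.7 241.2] [ 0.57  -0.082  0.024]
blue [  14  262   71   82 2654] [ 49.1 303.7] [0.419 0.567 0.024]
base [ 186  225   81   47 1226] ((226.56370544433594, 248.04136657714844), (79.6460952758789, 43.64711380004883), 3.2397000789642334)
[array([0.504, 0.268, 0.03 ]), array([0.601, 0.266, 0.03 ]), array([0.595, 0.089, 0.03 ]), array([0.498, 0.091, 0.03 ])]
[[-0.9   0.43 -0.  ]
 [ 0.43  0.9  -0.  ]
 [ 0.   -0.   -1.  ]]
cam [0.211 0.619 0.373] [[0.43, 0.9, -0.0], [0.86, -0.41, 0.31], [0.28, -0.14, -0.95]] 375.2881532438218
```

View pics/crop.png

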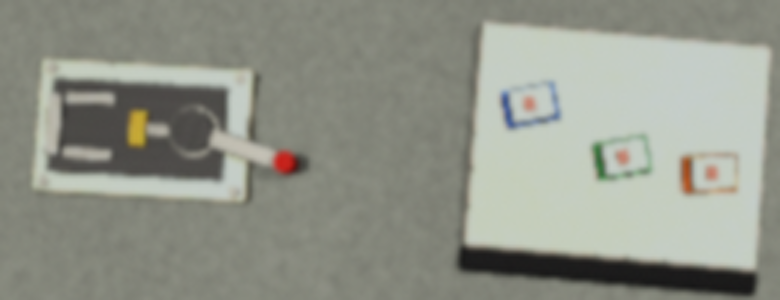

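```bash
python3 -m creep '-1 -1 -.54 0 0 0 0;-1 -1 -.54 0 0 0 0;-1 -1 -.54 0 0 0 0;-1 -1 -.54 0 0 0 0;-1 -1 -.54 0 0 0 0;-1 -1 -.54 0 0 0 0;-1 -1 -.54 0 0 0 0;-1 -1 -.54 0 0 0 0;-1 -1 -.54 0 0 0 0;-1 -1 -.54 0 0 0 0;-1 -1 -.54 0 0 0 0;-1 -1 -.54 0 0 0 0;-1 -1 -.54 0 0 0 0;-1 -1 -.54 0 0 0 0;-1 -1 -.54 0 0 0 0;-1 -1 -.54 0 0 0 0'
python3 -m creep '-1 0 0 0 0 0 1;-1 0 0 0 0 0 1;-1 0 0 0 0 0 1;-1 0 0 0 0 0 1;-1 0 0 0 0 0 1;-1 0 0 0 0 0 1;-1 0 0 0 0 0 .5'
python3 - <<'E'
from h import *
s=ctrl.read_state();print(s["clock"],s["tcp_pos"],R.from_rotvec(s["eef_rot"]).as_matrix().round(3).tolist())
c=ctrl.get_calibration("wrist");im=ctrl.get_image("wrist");cv2.imwrite("pics/w1.png",im[...,::-1]);np.save("w1.npy",c,allow_pickle=True)
E
```

```text
clock: 2.1
tcp_pos: [0.551, 0.2041, 0.2225]
eef_rot: [-0.687, -3.054, 0.02]
wrist_force: [-0.5, -0.9, -0.2]
gripper_width: 0.0851
clock: 2.98
tcp_pos: [0.5504, 0.1985, 0.2184]
eef_rot: [-2.273, -2.162, 0.039]
wrist_force: [0.1, -0.2, 0.3]
gripper_width: 0.0854
2.975 [0.55040642 0.19853866 0.21842076] [[0.05, 0.999, -0.021], [0.999, -0.05, -0.014], [-0.015, -0.02, -1.0]]
```

View pics/w1.png

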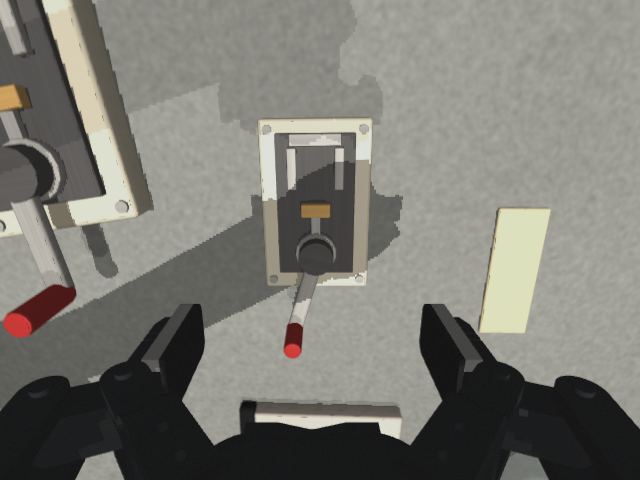

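The wrist view shows the small clamp with base corners at about (259,119), (372,118), (366,286) and (266,286). The guides are at x≈292 and 340, the stop wall at row 141, the jaw at (316,211), the pivot disc at (316,252) and the knob at (293,350). The pocket is empty.

Run:
```python
from h import *
c=np.load("w1.npy",allow_pickle=True).item()
im=cv2.imread("pics/w1.png")[...,::-1].copy()
for z in(.03,.034):
    P=np.array([ray(c,p,z)[:2] for p in((259,119),(372,118),(366.5,286),(266,286))]);print(z,P.round(4).tolist(),[np.linalg.norm(P[i]-P[(i+1)%4]).round(4) for i in range(4)],P.mean(0).round(4))
    d=(P[0]+P[1]-P[2]-P[3])/2;print("yaw of y axis from world y, deg",np.degrees(np.arctan2(-d[0],d[1])))
print("wall face top",ray(c,(315,146),.04).round(4),"pivot .05/.068",ray(c,(316,252),.05).round(4),ray(c,(316,252),.06).round(4))
for n,p in(("guideL",(292,170)),("guideR",(339.5,170)),("Ltop",(291.5,149)),("Lbot",(292,190)),("Rtop",(339,149)),("Rbot",(339.5,190)),("jaw",(316,205))):print(n,ray(c,p,.036).round(4))
H=hsv(im);m=((H[...,0]<6)|(H[...,0]>174))&(H[...,1]>150)
ct=ray(ctrl.get_calibration("top"),(269.9,258.5),.084);print("knob top view",ct)
for st,ce,l in comps(m,50):print(st,ce.round(1),ray(c,ce,.068).round(4), ray(c,(293,351),.084).round(4))
```

```text
0.03 [[0.506, 0.2719], [0.6008, 0.268], [0.5957, 0.1123], [0.4979, 0.1162]] [np.float64(0.0949), np.float64(0.1558), np.float64(0.0978), np.float64(0.1559)] [0.5501 0.1921]
yaw of y axis from world y, deg -2.4233421575684106
0.034 [[0.5066, 0.272], [0.6003, 0.2681], [0.5952, 0.1143], [0.4987, 0.1182]] [np.float64(0.0938), np.float64(0.1539), np.float64(0.0966), np.float64(0.154)] [0.5502 0.1932]
yaw of y axis from world y, deg -2.423342157568425
wall face top [0.5522 0.2484 0.04  ] pivot .05/.068 [0.5489 0.1576 0.05  ] [0.5492 0.1615 0.06  ]
guideL [0.5314 0.2287 0.036 ]
guideR [0.5722 0.2268 0.036 ]
Ltop [0.5322 0.2465 0.036 ]
Lbot [0.5302 0.2113 0.036 ]
Rtop [0.5723 0.2445 0.036 ]
Rbot [0.5718 0.2094 0.036 ]
jaw [0.5506 0.1968 0.036 ]
knob top view [0.5250351  0.07650446 0.084     ]
[   3  285   73   52 1855] [ 37.7 310.3] [0.2976 0.1193 0.068 ] [0.5256 0.0796 0.084 ]
[284 323  18  35 499] [293.2 340.4] [0.5246 0.0794 0.068 ] [0.5256 0.0796 0.084 ]
```

```bash
python3 -m creep '-1 -.5 0 0 -.12 .08 0;-1 -1 0 0 0 0 0;-1 -1 0 0 0 0 0;-1 -1 0 0 0 0 0;-1 -1 0 0 0 0 0;-1 -1 0 0 0 0 0;-1 -1 0 0 0 0 0;-1 -1 0 0 0 0 0;-1 -1 0 0 0 0 0;-1 -1 0 0 0 0 0;-1 -1 0 0 0 0 0;-1 -1 0 0 0 0 0;-1 -1 0 0 0 0 0;-1 -1 0 0 0 0 0;-1 -.5 0 .3 0 0 0;-1 0 0 0 0 0 0'
python3 - <<'E'
from h import *
s=ctrl.read_state();print(s["clock"],s["tcp_pos"],R.from_rotvec(s["eef_rot"]).as_matrix().round(3).tolist())
print("top est",ray(ctrl.get_calibration("top"),(382.3,257.7),.042))
c=ctrl.get_calibration("wrist");im=ctrl.get_image("wrist");cv2.imwrite("pics/w2.png",im[...,::-1]);np.save("w2.npy",c,allow_pickle=True)
H=hsv(im)
m=(H[...,0]>45)&(H[...,0]<85)&(H[...,1]>90)
for st,ce,l in comps(m,40):
    r=cv2.minAreaRect(np.argwhere(l)[:,::-1].astype(np.float32));print(st,ce,r)
E
```

```text
clock: 5.03
tcp_pos: [0.5236, -0.1783, 0.2086]
eef_rot: [2.258, 2.174, 0.005]
wrist_force: [0.1, 1.0, -0.4]
gripper_width: 0.0853
5.025 [ 0.52358614 -0.1782517   0.20858662] [[0.038, 0.999, 0.007], [0.999, -0.038, -0.003], [-0.003, 0.007, -1.0]]
top est [ 0.53381768 -0.16673691  0.042     ]
[304 168  35  21 176] [320.61931818 173.78409091] ((321.09619140625, 180.48077392578125), (21.37666130065918, 31.37858009338379), 78.69007110595703)
```

View pics/w2.png

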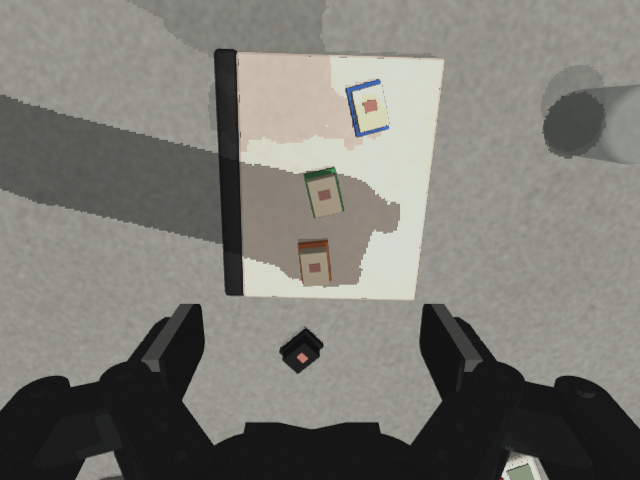

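The wrist view shows the green block at about (324,192) with its label at (324,195), turned about 10°. Blue is at (370,107) and orange at (314,265). The black look-alike at (301,350) stays untouched.

```bash
cat > meas.py <<'E'
from h import *
def block(im,c,lo=45,hi=85,plate=.02):
    H=hsv(im);h=H[...,0].astype(int)
    g=max(comps((h>lo)&(h<hi)&(H[...,1]>80),40),key=lambda t:t[0][4])[2]
    x0,y0,w,hh=cv2.boundingRect(g.astype(np.uint8))
    roi=np.zeros_like(g);roi[y0:y0+hh,x0:x0+w]=1
    lab=roi&((h<12)|(h>170))&(H[...,1]>60)
    st,ce,_=max(comps(lab,5),key=lambda t:t[0][4])
    print("label",st,ce.round(1),ray(c,ce,plate+.022).round(4))
    P=np.array([ray(c,p,plate+.007)[:2] for p in np.argwhere(g)[:,::-1]]).astype(np.float32)
    P=P[cv2.convexHull(P,returnPoints=False).ravel()]
    r=cv2.minAreaRect(P*1000);b=cv2.boxPoints(r);e=b[1]-b[0] if np.linalg.norm(b[1]-b[0])>np.linalg.norm(b[2]-b[1]) else b[2]-b[1]
    if e[1]<0:e=-e
    yaw=np.degrees(np.arctan2(-e[0],e[1]))
    print("rect mm",np.round(r,1) if 0 else r,"yaw of long axis from +y, deg",yaw.round(1))
    Rm=R.from_rotvec(ctrl.read_state()["eef_rot"]).as_matrix();t=np.degrees(np.arctan2(-Rm[0,0],Rm[1,0]));print("tool x yaw",t.round(2),"turn about tool z units",((t-yaw)/10).round(2))
E
python3 - <<'E'
from meas import *
c=np.load("w2.npy",allow_pickle=True).item();im=cv2.imread("pics/w2.png")[...,::-1].copy()
block(im,c)
print(toolmove([.533,-.167,.13]))
E
```

```text
label [318 189  13  12 113] [324.1 194.6] [ 0.5358 -0.1655  0.042 ]
rect mm ((536.0094604492188, -166.5279998779297), (27.03912925720215, 39.16029739379883), 11.025876998901367) yaw of long axis from +y, deg 11.0
tool x yaw -2.11 turn about tool z units -1.31
[0.44201997 0.31941167 3.15902287]
```

```bash
python3 -m creep '-1 .48 .44 .7 .04 0 0;-1 0 0 .8 0 0 -.66;-1 0 0 .8 0 0 -.65;-1 0 0 .8 0 0 0;-1 0 0 .8 0 0 0;-1 0 0 0 0 0 0;-1 0 0 0 0 0 0'
python3 - <<'E'
from meas import *
s=ctrl.read_state();print(s["clock"],s["tcp_pos"],R.from_rotvec(s["eef_rot"]).as_matrix().round(3).tolist())
c=ctrl.get_calibration("wrist");im=ctrl.get_image("wrist");cv2.imwrite("pics/w3.png",im[...,::-1])
block(im,c)
print(toolmove([.536,-.1665,.028]))
E
```

```text
clock: 5.95
tcp_pos: [0.5411, -0.1486, 0.1029]
eef_rot: [-1.963, -2.447, -0.006]
wrist_force: [0.3, 1.4, 0.4]
gripper_width: 0.0858
5.95 [ 0.54114311 -0.14855237  0.10288671] [[-0.217, 0.976, -0.001], [0.976, 0.217, 0.006], [0.006, 0.0, -1.0]]
label [288 274  18  13 212] [295.9 280.3] [ 0.5354 -0.1655  0.042 ]
rect mm ((535.918212890625, -165.69064331054688), (27.251848220825195, 40.293636322021484), 10.989258766174316) yaw of long axis from +y, deg 11.0
tool x yaw 12.55 turn about tool z units 0.16
[-0.67908949 -0.35318813  2.99305139]
```

```bash
python3 -m creep '-1 -.65 -.36 0 0 0 .16;-1 0 0 .8 0 0 0;-1 0 0 .8 0 0 0;-1 0 0 .4 0 0 0;-1 0 0 0 0 0 0;-1 0 0 0 0 0 0'
python3 - <<'E'
from meas import *
s=ctrl.read_state();print(R.from_rotvec(s["eef_rot"]).as_matrix().round(3).tolist())
print(toolmove([.5357,-.1657,.028]))
E
```

```text
clock: 6.75
tcp_pos: [0.5379, -0.174, 0.0566]
eef_rot: [2.008, 2.409, 0.008]
wrist_force: [0.3, -0.3, -0.2]
gripper_width: 0.0857
[[-0.18, 0.984, 0.007], [0.984, 0.18, 0.001], [-0.001, 0.007, -1.0]]
[ 0.34429582 -0.03525106  1.14285095]
```

```bash
python3 -m creep '-1 .3 -.03 .3 .04 0 0;-1 0 0 .4 0 0 0;-1 0 0 .2 0 0 0;-1 0 0 0 0 0 0;-1 0 0 0 0 0 0'
python3 - <<'E'
from meas import *
print(toolmove([.5357,-.1657,.028]))
E
```

```text
clock: 7.38
tcp_pos: [0.5366, -0.1659, 0.0334]
eef_rot: [2.009, 2.413, 0.001]
wrist_force: [-0.7, -0.3, 0.4]
gripper_width: 0.0851
[ 0.01267744 -0.03296953  0.21765269]
```

```bash
python3 -m creep '-1 0 0 .2 0 0 0;-1 0 -.03 0 0 0 0;1 0 0 0 0 0 0;1 0 0 0 0 0 0;1 0 0 0 0 0 0;1 0 0 0 0 0 0;1 0 0 0 0 0 0;1 0 0 0 0 0 0;1 0 0 0 0 0 0;1 0 0 0 0 0 0'
```

```text
clock: 8.62
tcp_pos: [0.5364, -0.1665, 0.0289]
eef_rot: [2.009, 2.411, 0.001]
wrist_force: [0.4, -0.3, -0.1]
gripper_width: 0.0221
```

```bash
python3 -m creep '1 0 0 -.4 0 0 0;1 0 0 -.8 0 0 0;1 0 0 -.8 0 0 0;1 0 0 -.8 0 0 0;1 0 0 -.8 0 0 .64;1 0 0 -.4 0 0 .64;1 0 0 0 0 0 0'
python3 - <<'E'
from meas import *
s=ctrl.read_state();print(R.from_rotvec(s["eef_rot"]).as_matrix().round(3).tolist())
print(toolmove([.5516,.2,.14]))
E
```

```text
clock: 9.5
tcp_pos: [0.5364, -0.1665, 0.1356]
eef_rot: [2.27, 2.165, 0.004]
wrist_force: [-0.9, -0.3, -0.2]
gripper_width: 0.0224
[[0.047, 0.999, 0.005], [0.999, -0.047, -0.001], [-0.001, 0.005, -1.0]]
[14.67116908 -0.08590604 -0.19086093]
```

```bash
python3 -m creep '1 1 0 0 0 0 0;1 1 0 0 0 0 0;1 1 0 0 0 0 0;1 1 0 0 0 0 0;1 1 0 0 0 0 0;1 1 0 0 0 0 0;1 1 0 0 0 0 0;1 1 0 0 0 0 0;1 1 0 0 0 0 0;1 1 0 0 0 0 0;1 1 0 0 0 0 0;1 1 0 0 0 0 0;1 1 0 0 0 0 0;1 1 0 0 0 0 0;1 .6 0 0 0 0 0;1 0 0 0 0 0 0;1 0 0 0 0 0 0'
python3 - <<'E'
from meas import *
s=ctrl.read_state();print(R.from_rotvec(s["eef_rot"]).as_matrix().round(3).tolist())
c=ctrl.get_calibration("wrist");im=ctrl.get_image("wrist");cv2.imwrite("pics/w4.png",im[...,::-1]);np.save("w4.npy",c,allow_pickle=True)
E
```

```text
clock: 11.62
tcp_pos: [0.5422, 0.2067, 0.1289]
eef_rot: [-2.23, -2.212, 0.012]
wrist_force: [-0.1, -0.1, -0.1]
gripper_width: 0.0225
[[0.008, 1.0, -0.006], [1.0, -0.008, -0.005], [-0.005, -0.006, -1.0]]
```

View pics/w4.png

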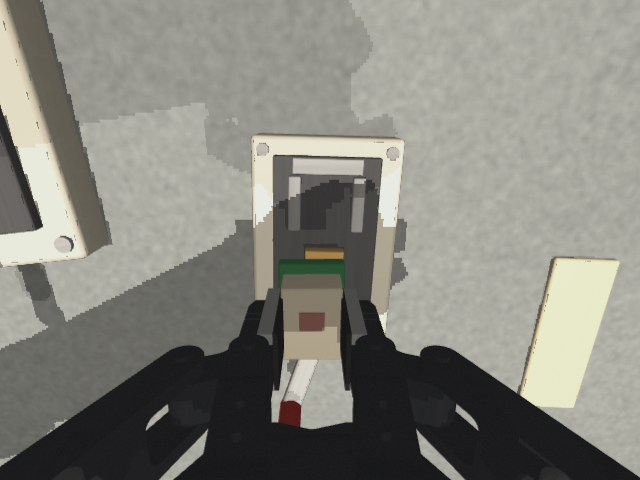

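The block hangs level in the fingers, with the cassette front edge at columns 279–345, row 262. Ahead are the guides (columns 288–300 and 353–365), the stop wall (rows 158–174) and the jaw tip at (324,253).

Run:
```python
from meas import *
c=np.load("w4.npy",allow_pickle=True).item()
s=ctrl.read_state();t=s["tcp_pos"]
im=cv2.imread("pics/w4.png")
for n,p,z in(("base TL",(252,135),.022),("base TR",(404,140),.022),("wall L foot",(293,174),.04),("wall R",(364,175),.04),("gL in top",(300,178),.036),("gL in bot",(300.5,230),.036),("gR in top",(354,180),.036),("gR in bot",(352,231),.036),("gL out",(288.5,200),.036),("gR out",(364,200),.036),("jaw front L",(305,248),.038),("jaw front R",(344,249),.038)):
    print(n,ray(c,p,z).round(4))
zb=t[2]-.0089
for n,p,z in(("cas front-top L",(279.5,262),zb+.007),("cas front-top R",(345,262),zb+.007),("wax top front L",(283,276),zb+.022),("R",(343,276),zb+.022),("label",(311.5,321),zb+.022)):
    print(n,(ray(c,p,z)-t).round(4))
cv2.imwrite("pics/w4c.png",cv2.resize(im[120:300,230:420],None,fx=4,fy=3.3,interpolation=cv2.INTER_CUBIC))
```

```text
base TL [0.5038 0.2717 0.022 ]
base TR [0.6016 0.2678 0.022 ]
wall L foot [0.5306 0.2493 0.04  ]
wall R [0.5743 0.2484 0.04  ]
gL in top [0.5347 0.2461 0.036 ]
gL in bot [0.5344 0.2119 0.036 ]
gR in top [0.5686 0.2446 0.036 ]
gR in bot [0.5682 0.2109 0.036 ]
gL out [0.5271 0.2321 0.036 ]
gR out [0.5754 0.2317 0.036 ]
jaw front L [0.5373 0.2    0.038 ]
jaw front R [0.563  0.1991 0.038 ]
cas front-top L [-0.0132  0.0201 -0.0019]
cas front-top R [ 0.0139  0.0199 -0.0019]
wax top front L [-0.0105  0.0206  0.0131]
R [0.012  0.0204 0.0131]
label [0.     0.0013 0.0131]
```

View pics/w4c.png

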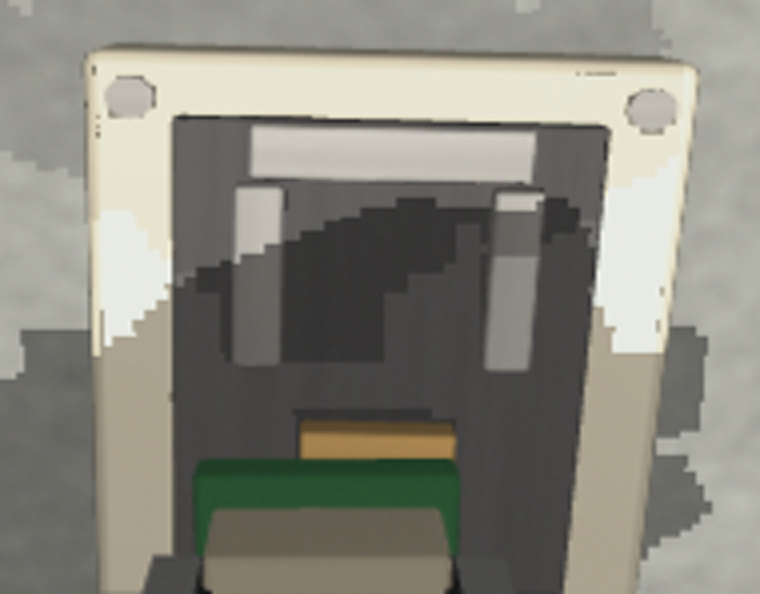

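```bash
python3 -m creep '1 .35 .2 0 -.03 .03 .15;1 .3 .15 0 0 0 0;1 0 0 .4 0 0 0;1 0 0 .5 0 0 0;1 0 0 .5 0 0 0;1 0 0 .3 0 0 0;1 0 0 0 0 0 0;1 0 0 0 0 0 0'
python3 - <<'E'
from meas import *
s=ctrl.read_state();print(R.from_rotvec(s["eef_rot"]).as_matrix().round(3).tolist())
print(toolmove([.5511,.2238,.039]))
E
```

```text
clock: 12.68
tcp_pos: [0.5517, 0.2209, 0.0821]
eef_rot: [-2.265, -2.177, 0.003]
wrist_force: [-0.2, 1.2, 0.3]
gripper_width: 0.0226
[[0.04, 0.999, -0.002], [0.999, -0.04, -0.001], [-0.001, -0.002, -1.0]]
[ 0.11551708 -0.02471574  1.72471895]
```

```bash
python3 -m creep '1 .1 -.02 .3 0 0 0;1 0 0 .5 0 0 0;1 0 0 .4 0 0 0;1 0 0 .2 0 0 0;1 0 0 0 0 0 0;1 0 0 0 0 0 0'
python3 - <<'E'
from meas import *
print(toolmove([.5511,.2238,.039]),ctrl.read_state()["wrist_force"])
E
```

```text
clock: 13.42
tcp_pos: [0.5515, 0.2238, 0.0449]
eef_rot: [-2.265, -2.177, 0.002]
wrist_force: [0.7, 0.5, -0.5]
gripper_width: 0.0222
[ 0.00146833 -0.01471326  0.23799637] [ 0.6506569   0.49798781 -0.4880989 ]
```

```bash
python3 -m creep '1 0 -.01 .1 0 0 0;1 0 0 .06 0 0 0;1 0 0 0 0 0 0'
python3 -m creep '1 0 0 .06 0 0 0;1 0 0 0 0 0 0;1 0 0 0 0 0 0'
```

```text
clock: 13.8
tcp_pos: [0.5518, 0.2239, 0.0414]
eef_rot: [2.265, 2.177, -0.0]
wrist_force: [0.3, 0.2, -0.6]
gripper_width: 0.0223
clock: 14.18
tcp_pos: [0.552, 0.224, 0.04]
eef_rot: [2.265, 2.176, 0.0]
wrist_force: [-0.5, 0.7, -0.7]
gripper_width: 0.0228
```

```bash
python3 -m creep '1 0 -.02 .04 0 0 0;1 0 0 0 0 0 0;1 0 0 0 0 0 0'
python3 - <<'E'
from meas import *
s=ctrl.read_state();print(s["tcp_pos"],s["wrist_force"])
c=ctrl.get_calibration("wrist");im=ctrl.get_image("wrist");cv2.imwrite("pics/w5.png",im[...,::-1]);np.save("w5.npy",c,allow_pickle=True)
E
```

```text
clock: 14.55
tcp_pos: [0.5515, 0.224, 0.039]
eef_rot: [2.265, 2.176, 0.0]
wrist_force: [0.2, -0.3, 0.2]
gripper_width: 0.0226
[0.55147727 0.22402618 0.03903701] [ 0.21640842 -0.25757997  0.19880859]
```

View pics/w5.png

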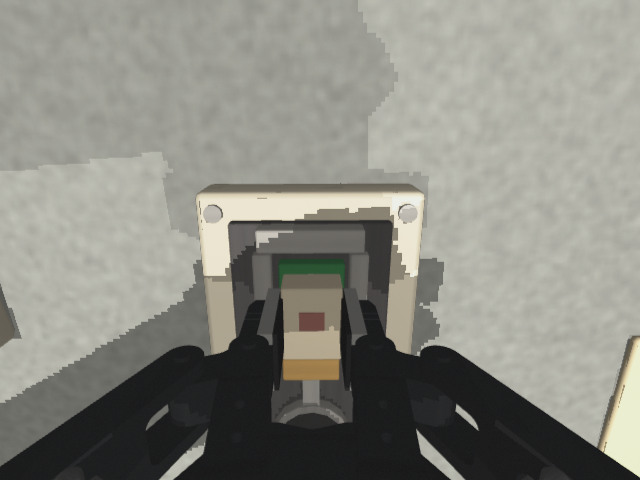

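The cassette (columns 279–345) sits centred between the guides (271–351), with a gap to the wall ahead and the jaw behind. I'll lower a touch more and release.

```bash
python3 -m creep '1 0 0 .03 0 0 0;1 0 0 0 0 0 0'
python3 -m creep '0 0 0 0 0 0 0;0 0 0 0 0 0 0;0 0 0 0 0 0 0;0 0 0 -.2 0 0 0;0 0 0 -.4 0 0 0;0 0 0 -.8 0 0 0;0 0 0 -.8 0 0 0;0 0 0 -.8 0 0 0;0 0 0 -.4 0 0 0;0 0 0 0 0 0 0;0 0 0 0 0 0 0'
python3 - <<'E'
from meas import *
s=ctrl.read_state();print(s["tcp_pos"],s["wrist_force"])
c=ctrl.get_calibration("wrist");im=ctrl.get_image("wrist");cv2.imwrite("pics/w6.png",im[...,::-1]);np.save("w6.npy",c,allow_pickle=True)
block(im,c,plate=.03)
E
```

```text
clock: 14.85
tcp_pos: [0.5516, 0.2241, 0.0391]
eef_rot: [2.265, 2.176, 0.001]
wrist_force: [-0.0, 0.9, -0.6]
gripper_width: 0.0225
clock: 16.23
tcp_pos: [0.5518, 0.2242, 0.1293]
eef_rot: [2.264, 2.176, 0.003]
wrist_force: [0.0, -0.1, 0.3]
gripper_width: 0.0426
[0.55177359 0.22424762 0.12928224] [ 0.01798167 -0.05973451  0.25339722]
label [303 239  17  13 199] [310.5 244.8] [0.5513 0.2251 0.052 ]
rect mm ((551.15869140625, 224.24935913085938), (40.330101013183594, 27.24957275390625), 88.62313079833984) yaw of long axis from +y, deg -1.4
tool x yaw -2.28 turn about tool z units -0.09
```

View pics/w6.png

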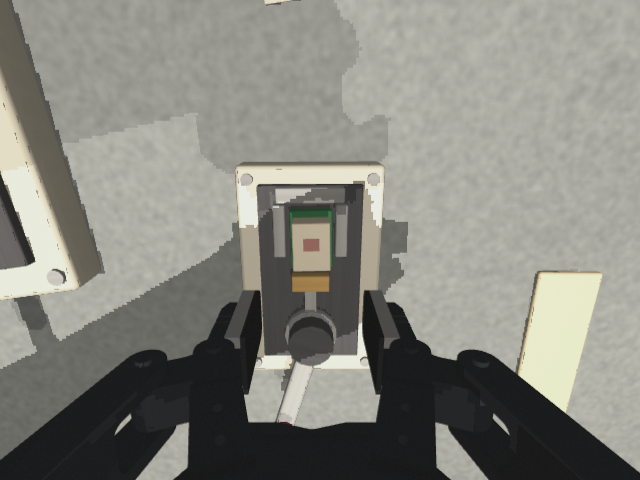

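The block stands flat in the pocket, let go, centre at about (0.551, 0.224), roughly 4 mm short of the seat. The lever is still open. Next I go to the lever side with the fingers shut.

```bash
cat > lev.py <<'E'
from meas import *
PIV=np.array([.549,.1503])
def st(rf=.075,pushN=None):
    s=ctrl.read_state();Rm=R.from_rotvec(s["eef_rot"]).as_matrix();p=s["tcp_pos"]
    yaw=np.degrees(np.arctan2(-Rm[0,0],Rm[1,0]));f=s["wrist_force"]
    d=Rm[:2,:2].T@(PIV-p[:2])*1000
    print("t",round(float(s["clock"]),2),"tcp",p.round(4),"yaw",yaw.round(1),"pivot in tool mm (want x 75,y~-22)",d.round(1),"f_tool",(Rm.T@f).round(1),"tilt",Rm[:2,2].round(3),"j7",s["joints"][6].round(2))
    return s
E
python3 -m creep '1 -.5 .1 0 0 0 0;1 -1 .2 0 0 0 0;1 -1 .2 0 0 0 0;1 -1 .2 0 0 0 0;1 -1 .1 0 0 0 0;1 -1 .1 0 0 0 0;1 -.5 0 0 0 0 .8;1 0 0 0 0 0 .8;1 0 0 0 0 0 0;1 0 0 0 0 0 0'
python3 - <<'E'
from lev import *
s=st();print(toolmove([.5677,.0642,.058]))
im=ctrl.get_image("top");c=ctrl.get_calibration("top");cv2.imwrite("pics/t2.png",im[...,::-1])
H=hsv(im);m=((H[...,0]<6)|(H[...,0]>174))&(H[...,1]>150)
for a,ce,_ in comps(m,6):print(a,ce.round(1),ray(c,ce,.084).round(4))
E
```

```text
clock: 17.52
tcp_pos: [0.5646, 0.057, 0.1226]
eef_rot: [2.556, 1.826, -0.018]
wrist_force: [-0.3, -0.6, 0.5]
gripper_width: -0.0003
t 17.52 tcp [0.5646 0.057  0.1226] yaw -18.9 pivot in tool mm (want x 75,y~-22) [ 83.2 -45. ] f_tool [-0.6 -0.1 -0.5] tilt [-0.009 -0.007] j7 -0.43
[0.33741488 0.04008154 2.57983751]
[533 174   5   5  18] [534.9 175.9] [ 0.7137 -0.4874  0.084 ]
```

```bash
python3 -m creep '1 .3 .1 .4 0 0 0;1 0 0 .7 0 0 0;1 0 0 .7 0 0 0;1 0 0 .5 -.05 .03 0;1 0 0 .2 0 0 0;1 0 0 0 0 0 0;1 0 0 0 0 0 0'
python3 - <<'E'
from lev import *
st();print(toolmove([.5677,.0642,.058]))
c=ctrl.get_calibration("wrist");im=ctrl.get_image("wrist");cv2.imwrite("pics/w7.png",im[...,::-1]);np.save("w7.npy",c,allow_pickle=True)
E
```

```text
clock: 18.45
tcp_pos: [0.5673, 0.0644, 0.0527]
eef_rot: [2.55, 1.832, -0.009]
wrist_force: [-0.6, -0.4, 0.3]
gripper_width: -0.0004
t 18.45 tcp [0.5673 0.0644 0.0527] yaw -18.6 pivot in tool mm (want x 75,y~-22) [ 75.6 -44.8] f_tool [-0.6 -0.4 -0.3] tilt [-0.004 -0.005] j7 -0.43
[-0.0021237   0.01685385 -0.21172225]
```

View pics/w7.png

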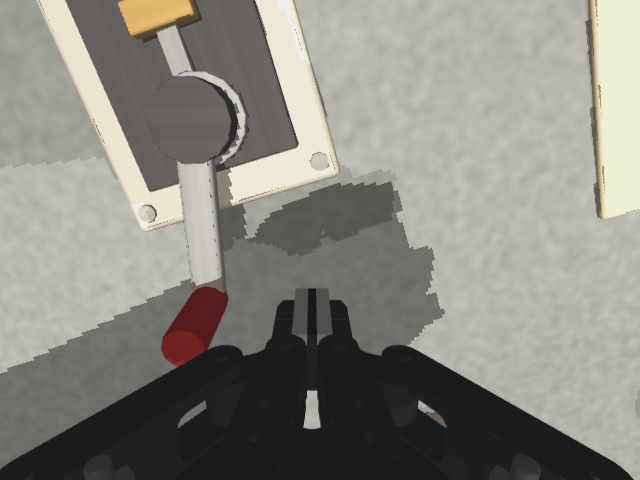

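The knob is at (185,345), left of the shut fingers (tips at 312,290), and the lever lies parallel to the tool x axis. I'll raise 5 mm and approach along −y.

```bash
python3 -m creep '1 0 -.3 -.2 0 0 0;1 0 -.2 0 0 0 0;1 0 0 0 0 0 0'
python3 - <<'E'
from lev import *
st()
E
python3 -m creep '1 0 -.12 0 0 0 0;1 0 -.12 0 0 0 0'
python3 - <<'E'
from lev import *
st()
E
```

```text
clock: 18.88
tcp_pos: [0.5554, 0.069, 0.0594]
eef_rot: [2.55, 1.832, -0.006]
wrist_force: [0.2, -0.4, 1.3]
gripper_width: 0.0002
t 18.88 tcp [0.5554 0.069  0.0594] yaw -18.6 pivot in tool mm (want x 75,y~-22) [ 75. -32.] f_tool [-0.3  0.3 -1.3] tilt [-0.002 -0.004] j7 -0.44
clock: 19.12
tcp_pos: [0.5498, 0.0711, 0.0598]
eef_rot: [2.549, 1.831, -0.005]
wrist_force: [-1.0, -0.6, 0.4]
gripper_width: 0.0004
t 19.12 tcp [0.5498 0.0711 0.0598] yaw -18.6 pivot in tool mm (want x 75,y~-22) [ 74.9 -26. ] f_tool [-0.9 -0.8 -0.4] tilt [-0.001 -0.004] j7 -0.45
```

```bash
for i in 1; do :; done; python3 -m creep '1 0 -.1 0 0 0 0;1 0 -.1 0 0 0 0'; python3 -c "
from lev import *
st()"
python3 -m creep '1 0 -.1 0 0 0 0;1 0 -.1 0 0 0 0'; python3 -c "
from lev import *
st()"
```

```text
clock: 19.38
tcp_pos: [0.5451, 0.0726, 0.0598]
eef_rot: [2.549, 1.831, -0.004]
wrist_force: [3.2, -2.4, -0.4]
gripper_width: -0.0002
t 19.38 tcp [0.5451 0.0726 0.0598] yaw -18.6 pivot in tool mm (want x 75,y~-22) [ 74.9 -21.1] f_tool [-1.2  3.8  0.4] tilt [-0.    -0.004] j7 -0.45
clock: 19.62
tcp_pos: [0.5447, 0.0732, 0.0609]
eef_rot: [2.546, 1.826, 0.007]
wrist_force: [5.1, -2.0, -3.1]
gripper_width: 0.0003
t 19.62 tcp [0.5447 0.0732 0.0609] yaw -18.7 pivot in tool mm (want x 75,y~-22) [ 74.4 -20.6] f_tool [-0.3  5.4  3.2] tilt [ 0.009 -0.005] j7 -0.46
```

```bash
python3 -m creep '1 0 -.2 0 0 0 0;1 -.04 -.25 0 0 0 .25;1 -.04 -.3 0 0 0 .35;1 -.04 -.3 0 0 0 .35'; python3 -c "
from lev import *
st()"
```

```text
clock: 20.12
tcp_pos: [0.5278, 0.0767, 0.0618]
eef_rot: [2.687, 1.591, 0.03]
wrist_force: [5.8, -1.4, -5.3]
gripper_width: 0.0002
t 20.12 tcp [0.5278 0.0767 0.0618] yaw -28.7 pivot in tool mm (want x 75,y~-22) [ 74.7 -16.8] f_tool [1.5 5.6 5.4] tilt [ 0.026 -0.006] j7 -0.62
```

```bash
cat >> lev.py <<'E'
def st2():
    s=ctrl.read_state();Rm=R.from_rotvec(s["eef_rot"]).as_matrix();p=s["tcp_pos"];yaw=np.degrees(np.arctan2(-Rm[0,0],Rm[1,0]))
    d=Rm[:2,:2].T@(PIV-p[:2])*1000; mis=np.degrees(np.arcsin((d[1]+20.6)/75)); z=Rm[:,2]
    w=Rm.T@np.cross(z,[0,0,-1])*5.73; f=Rm.T@s["wrist_force"]
    print("t %.2f lever %.1f mis %.1f d %s z %.4f f_tool %s tiltfix %s j %s"%(s["clock"],-yaw+mis,mis,d.round(1),p[2],f.round(1),w.round(2),s["joints"].round(2)))
E
python3 -m creep '1 -.04 -.3 .05 .15 0 .5;1 -.04 -.3 .05 .1 0 .5;1 -.04 -.3 .05 .05 0 .4;1 -.04 -.3 0 .05 0 .4'; python3 -c "
from lev import *
st2()"
```

```text
clock: 20.62
tcp_pos: [0.5085, 0.0837, 0.0603]
eef_rot: [-2.906, -1.124, 0.001]
wrist_force: [3.6, -3.7, -1.4]
gripper_width: 0.0001
t 20.62 lever 46.6 mis -1.1 d [ 74.8 -22. ] z 0.0603 f_tool [0.1 5.2 1.3] tiltfix [-0.14 -0.05  0.  ] j [-0.36  0.49  0.2   2.02 -0.19  0.66 -0.86]
```

```bash
python3 -m creep '1 -.04 -.3 0 -.1 0 .3;1 -.04 -.3 0 0 0 .35;1 -.04 -.3 0 0 0 .35;1 -.04 -.3 0 0 0 .35'; python3 -c "
from lev import *
st2()"
```

```text
clock: 21.12
tcp_pos: [0.4922, 0.0972, 0.0611]
eef_rot: [-3.049, -0.755, -0.02]
wrist_force: [4.0, -5.1, -3.7]
gripper_width: -0.0003
t 21.12 lever 62.2 mis 0.1 d [ 75.  -20.5] z 0.0611 f_tool [1.1 6.3 3.7] tiltfix [ 0.02 -0.07  0.  ] j [-0.48  0.46  0.28  2.07 -0.21  0.62 -1.14]
```

```bash
python3 -m creep '1 -.04 -.28 .03 .05 -.05 .35;1 -.04 -.25 .02 .05 0 .3;1 -.03 -.22 0 .03 0 .2'; python3 -c "
from lev import *
st2()"
```

```text
clock: 21.5
tcp_pos: [0.4837, 0.1071, 0.0601]
eef_rot: [-3.086, -0.509, -0.002]
wrist_force: [2.3, -5.7, -0.7]
gripper_width: 0.0004
t 21.50 lever 71.8 mis 0.5 d [ 75.7 -20. ] z 0.0601 f_tool [0.3 6.1 0.7] tiltfix [-0.08 -0.02 -0.  ] j [-0.52  0.47  0.31  2.08 -0.26  0.63 -1.28]
```

```bash
for k in 1; do python3 -m creep '1 -.02 -.18 0 0 0 .2;1 -.02 -.18 0 0 0 .15' >/dev/null; python3 -c "
from lev import *
st2()"; done; python3 -m creep '1 -.02 -.18 0 0 0 .15' >/dev/null; python3 -c "
from lev import *
st2()"
```

```text
t 21.75 lever 75.1 mis -0.1 d [ 75.6 -20.7] z 0.0603 f_tool [0.9 5.9 1.1] tiltfix [-0.06 -0.02  0.  ] j [-0.54  0.46  0.33  2.08 -0.26  0.63 -1.35]
t 21.88 lever 76.8 mis -0.0 d [ 75.7 -20.6] z 0.0604 f_tool [ 0.7  7.1 -0.1] tiltfix [-0.04 -0.02 -0.  ] j [-0.56  0.46  0.34  2.09 -0.27  0.63 -1.38]
```

```bash
S='python3 -c "from lev import *;st2()"'; python3 -m creep '1 -.02 -.18 0 0 0 .16'>/dev/null; eval $S; python3 -m creep '1 -.02 -.18 0 0 0 .16'>/dev/null; eval $S; python3 -m creep '1 -.02 -.18 0 0 0 .16'>/dev/null; eval $S
```

```text
t 22.00 lever 78.5 mis -0.1 d [ 75.7 -20.7] z 0.0603 f_tool [1.8 5.5 0.9] tiltfix [-0.03 -0.02  0.  ] j [-0.57  0.47  0.34  2.09 -0.27  0.63 -1.41]
t 22.12 lever 80.2 mis -0.2 d [ 75.7 -20.9] z 0.0603 f_tool [1.2 6.  0.6] tiltfix [-0.02 -0.02 -0.  ] j [-0.59  0.47  0.35  2.09 -0.27  0.63 -1.45]
t 22.25 lever 81.9 mis -0.3 d [ 75.8 -21. ] z 0.0602 f_tool [ 0.4  6.4 -0.5] tiltfix [-0.01 -0.02  0.  ] j [-0.6   0.47  0.36  2.09 -0.28  0.63 -1.48]
```

```bash
S='python3 -c "from lev import *;st2()"'; python3 -m creep '1 -.02 -.18 0 0 0 .15'>/dev/null; eval $S; python3 -m creep '1 -.02 -.18 0 0 0 .15'>/dev/null; eval $S; python3 -m creep '1 -.02 -.18 0 0 0 .15'>/dev/null; eval $S
```

```text
t 22.38 lever 83.5 mis -0.3 d [ 75.9 -21. ] z 0.0602 f_tool [ 0.1  6.9 -1.2] tiltfix [ 0.01 -0.02  0.  ] j [-0.62  0.47  0.37  2.09 -0.28  0.63 -1.51]
t 22.50 lever 85.2 mis -0.3 d [ 75.9 -21. ] z 0.0601 f_tool [ 0.1  5.4 -1.4] tiltfix [ 0.02 -0.02  0.  ] j [-0.63  0.47  0.38  2.09 -0.28  0.63 -1.55]
t 22.62 lever 86.9 mis -0.3 d [ 76. -21.] z 0.0600 f_tool [-0.6  6.7 -0.6] tiltfix [ 0.03 -0.02 -0.  ] j [-0.64  0.47  0.39  2.09 -0.29  0.63 -1.58]
```

```bash
S='python3 -c "from lev import *;st2()"'; python3 -m creep '1 -.02 -.18 0 0 0 .15'>/dev/null; eval $S; python3 -m creep '1 -.02 -.18 0 0 0 .15'>/dev/null; eval $S
```

```text
t 22.75 lever 88.5 mis -0.3 d [ 76.1 -21. ] z 0.0600 f_tool [ 0.7  6.  -1.5] tiltfix [ 0.04 -0.02  0.  ] j [-0.66  0.47  0.4   2.09 -0.29  0.63 -1.61]
t 22.88 lever 90.2 mis -0.3 d [ 76.2 -21. ] z 0.0599 f_tool [ 1.1  5.8 -1.2] tiltfix [ 0.06 -0.02 -0.  ] j [-0.67  0.47  0.41  2.09 -0.29  0.63 -1.64]
```

```bash
S='python3 -c "from lev import *;st2()"'; python3 -m creep '1 -.01 -.18 0 .03 0 .15'>/dev/null; eval $S; python3 -m creep '1 -.01 -.18 0 .03 0 .15'>/dev/null; eval $S; python3 -m creep '1 -.01 -.18 0 .02 0 .15'>/dev/null; eval $S
```

```text
t 23.00 lever 91.9 mis -0.2 d [ 76.2 -20.9] z 0.0598 f_tool [ 1.   6.3 -2.6] tiltfix [ 0.04 -0.01  0.  ] j [-0.68  0.47  0.41  2.09 -0.3   0.63 -1.66]
t 23.12 lever 93.6 mis -0.2 d [ 76.3 -20.9] z 0.0596 f_tool [ 0.9  5.4 -3. ] tiltfix [ 0.02 -0.01  0.  ] j [-0.68  0.48  0.42  2.09 -0.31  0.63 -1.69]
t 23.25 lever 95.2 mis -0.3 d [ 76.3 -21. ] z 0.0595 f_tool [-0.6  5.7 -2.8] tiltfix [ 0.01 -0.    0.  ] j [-0.69  0.48  0.42  2.09 -0.32  0.63 -1.71]
```

```bash
S='python3 -c "from lev import *;st2()"'; python3 -m creep '1 -.01 -.18 0 .02 0 .15'>/dev/null; eval $S; python3 -m creep '1 -.01 -.18 0 .02 0 .15'>/dev/null; eval $S
```

```text
t 23.38 lever 96.8 mis -0.4 d [ 76.4 -21.1] z 0.0594 f_tool [ 0.1  6.1 -4. ] tiltfix [0.01 0.   0.  ] j [-0.7   0.48  0.43  2.09 -0.33  0.64 -1.74]
t 23.50 lever 98.4 mis -0.4 d [ 76.4 -21.2] z 0.0594 f_tool [-0.   7.2 -4. ] tiltfix [-0.    0.01 -0.  ] j [-0.71  0.48  0.44  2.09 -0.34  0.64 -1.77]
```

```bash
S='python3 -c "from lev import *;st2()"'; python3 -m creep '1 -.01 -.18 -.03 0 0 .15'>/dev/null; eval $S; python3 -m creep '1 -.01 -.18 -.03 0 0 .15'>/dev/null; eval $S
```

```text
t 23.62 lever 98.7 mis -1.8 d [ 76.1 -22.9] z 0.0598 f_tool [ 2.5 13.3 -1.3] tiltfix [ 0.02  0.02 -0.  ] j [-0.72  0.48  0.45  2.09 -0.34  0.64 -1.8 ]
t 23.75 lever 98.6 mis -3.7 d [ 75.7 -25.5] z 0.0601 f_tool [ 2.4 12.6 -0.7] tiltfix [ 0.05  0.02 -0.  ] j [-0.73  0.49  0.46  2.09 -0.34  0.65 -1.83]
```

```bash
S='python3 -c "from lev import *;st2()"'; python3 -m creep '1 -.01 -.18 -.02 0 0 .15'>/dev/null; eval $S; python3 -m creep '1 -.01 -.18 -.02 0 0 .15'>/dev/null; eval $S
```

```text
t 23.88 lever 98.4 mis -5.7 d [ 75.3 -28. ] z 0.0601 f_tool [ 1.4  9.8 -0.8] tiltfix [ 0.08  0.03 -0.  ] j [-0.74  0.49  0.47  2.08 -0.34  0.65 -1.86]
t 24.00 lever 98.2 mis -7.6 d [ 74.9 -30.5] z 0.0600 f_tool [ 1.4 10.3 -2.7] tiltfix [0.12 0.04 0.  ] j [-0.75  0.49  0.48  2.08 -0.34  0.66 -1.89]
```

```bash
S='python3 -c "from lev import *;st2()"'; python3 -m creep '1 0 -.1 0 .08 .03 -.4'>/dev/null; eval $S;  python3 -m creep '1 0 -.17 0 0 0 -.3'>/dev/null; eval $S; python3 -m creep '1 0 -.2 0 0 0 0'>/dev/null; eval $S;python3 -m creep '1 0 -.22 0 0 0 0'>/dev/null; eval $S
```

```text
t 24.12 lever 97.9 mis -4.0 d [ 76.3 -25.8] z 0.0596 f_tool [ 2.7  4.3 -1. ] tiltfix [ 0.05  0.01 -0.  ] j [-0.73  0.49  0.46  2.09 -0.34  0.64 -1.82]
t 24.25 lever 98.5 mis -0.5 d [ 77.1 -21.2] z 0.0594 f_tool [ 1.9  9.6 -3.2] tiltfix [ 0.07  0.02 -0.  ] j [-0.72  0.49  0.45  2.09 -0.32  0.65 -1.79]
t 24.38 lever 98.6 mis -0.5 d [ 77.2 -21.3] z 0.0591 f_tool [ 0.1 13.5 -5.3] tiltfix [ 0.1   0.03 -0.  ] j [-0.73  0.49  0.45  2.08 -0.32  0.65 -1.79]
t 24.50 lever 98.6 mis -0.8 d [ 77.4 -21.6] z 0.0588 f_tool [-0.2 13.  -7.5] tiltfix [ 0.13  0.04 -0.  ] j [-0.73  0.49  0.45  2.08 -0.32  0.65 -1.8 ]
```

The stop is firm: 13 N with no motion at 98.6°, twice, against about 6 N while sliding. I'll back off, lift and check.

```bash
python3 -m creep '1 0 .15 0 0 0 0;1 0 .4 0 0 0 0;1 0 .6 0 0 0 0;1 0 .4 -.3 0 0 0;1 0 0 -.8 0 0 0;1 0 0 -1 0 0 0;1 0 0 -1 0 0 0;1 -.6 .9 -1 0 0 0;1 -.6 .9 -.5 0 0 0;1 -.6 .9 0 0 0 0;1 -.6 .9 0 0 0 0;1 0 0 0 0 0 0'
python3 - <<'E'
from lev import *
st()
c=ctrl.get_calibration("top");im=ctrl.get_image("top");w=ctrl.get_image("wrist")
a=cv2.resize(im[200:300,170:330],(640,400),interpolation=cv2.INTER_CUBIC);cv2.imwrite("pics/f.png",np.vstack([a,cv2.resize(w,(267,200)).copy() if 0 else np.pad(cv2.resize(w,(267,200)),((0,0),(0,373),(0,0)))])[...,::-1])
H=hsv(im);m=((H[...,0]<6)|(H[...,0]>174))&(H[...,1]>150)
for st_,ce,_ in comps(m,6):
    k=ray(c,ce,.084);d=k[:2]-PIV;print(ce.round(1),k.round(4),np.linalg.norm(d).round(4),"angle",np.degrees(np.arctan2(-d[0],-d[1])).round(1))
E
```

```text
clock: 26.0
tcp_pos: [0.3863, 0.0189, 0.1845]
eef_rot: [3.113, -0.26, -0.012]
wrist_force: [0.9, -0.6, 1.1]
gripper_width: 0.0001
t 26.0 tcp [0.3863 0.0189 0.1845] yaw -99.6 pivot in tool mm (want x 75,y~-22) [ 138.6 -156.6] f_tool [ 0.9  0.4 -1.1] tilt [-0.009 -0.017] j7 -1.83
[535.  175.8] [ 0.7139 -0.4875  0.084 ] 0.6588 angle -14.5
[230.2 282. ] [0.474  0.1585 0.084 ] 0.0754 angle 96.2
```

View pics/f.png

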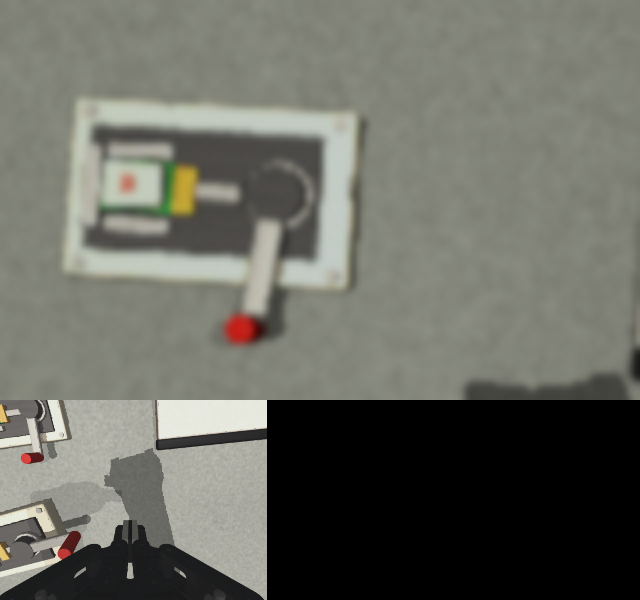

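The top view shows the block's end against the stop wall, the jaw tight behind it, and the knob at (230,282) with nothing touching it. Handing in.

```bash
python3 -c "
from cell import ctrl
print(ctrl.finish_job())"
```

```text
the job is handed in; nothing more can be done
None
```

I set the green-cassette block down in the empty pocket, wax up, and let go. I then pushed the lever round to its end stop with shut fingers, backed off and handed the job in at about 26 s. No verdict was reported.

- **Block:** after letting go it stood about 4 mm short of the seat and centred between the guides. The last top view shows its end against the stop wall with the jaw tight behind it. I judged this by eye and did not measure the final gap to the wall.
- **Lever:** the push took about 6 N all the way. At about 98.6° the wrist force climbed to about 13 N with no further motion, on two separate pushes. The highest reading was 13.5 N, under the 20 N limit.
- **Disagreement:** the top camera put the knob at 96.2° after release, against 98.6° from the arm's pose while pushing. That is about 3 mm at the knob. I put it down to calibration error and arm flex, because both pushes stopped at the same place, and did not push again.
- **Other objects:** I never went near the bottle or the scraper. I did not re-measure them or the blue and orange blocks at the end.

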